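# Release the griddle plate from its travel clamp and set it on the stove

## Robot

A 6-joint arm with a two-finger parallel gripper is mounted at the origin on the work surface. World frame = base frame: x ahead of the robot, y to its left, z up, the work surface at z = 0. Lengths are in m, angles in degrees, forces in N, time in s.
With the tool pointing down it reaches from about 0.4 to 0.825 m from the base axis. Payload 7 kg.
Tool frame: the origin (TCP) lies at the very end of the fingers, on their centre line; the grasp point (between the pads) lies 19 mm behind it (ctrl.grip_depth is the distance from the TCP to the grasp point, in m); z points along the fingers, y is the line along which they close (so a half turn about z gives the same grasp; the last joint's range is limited). The gripper opens to 88 mm and grips with 3 to 60 N. Pads are 19 mm wide; open, the fingers measure 130 mm over their backs; the gripper's body (78 mm by 193 mm) begins 47 mm behind the grasp point.
Start: joints at [-55.571, 20.546, 0.682, 0, -70.136, -16.507], TCP at [0.208, -0.642, 0.227] pointing down, gripper open.
Joint ranges: [-176.03, 176.03], [-82.01, 121.73], [-58.28, 71.71], [-173.87, 95.51], [-174.79, -0.11], [-173.66, 173.66]. Speed limits (degrees/s): [136.94, 136.94, 172.46, 180, 180, 180].

## Interface

Orientations are given as [roll, pitch, yaw] about the fixed x, y, z axes, in that order (R = Rz(yaw) Ry(pitch) Rx(roll)).
In Python, from plant import get_obs, eyes, ctrl, spotter gives the robot as it stands.
- The arm moves only by the shell command python3 -m crank 'ROWS'. ROWS is JSON, one flat list of numbers, 7 for each row, row after row: the turn, a rotation vector about the tool's x, y, z in rad, then the shift along the tool's x, y, z in mm, then the opening, from 0 (shut) to 1 (fully open). A call has 1 to 5 rows; each row shifts and turns the commanded pose from where the row before left it, along the tool's axes as they then stand; what a row does not reach is not made up. A row lasts 1/8 s, in which the tool goes at most 62.5 mm and 10.7 degrees, less where a joint would pass 70% of its speed; a pose out of reach is approached as far as the arm can. A call is refused whole if a number of a shift passes 62.5 or a number of a turn 0.188, either way. A call with a gripper value outside its range is refused whole. The fingers move at their own pace and stop on an object; the grip force is fixed at half the most. Time passes only in rows, so rows that do not move let the fingers close. It gives the time, the measured TCP pose, the force, the opening and the grip force at its end, in the units of the state.
- get_obs(): the state, without advancing time (a new reading comes with each control period).
- eyes.snapshot(name): name is "scene" or "side" or "wrist"; returns the picture (400x640x3 uint8, blue, green, red); there is no depth.
- eyes.camera_model(name): a dict with "fx", "fy", "cx", "cy" (pixels), "extrinsics" (4x4, takes a point from camera to world coordinates). Camera axes: x right, y down, z forward; pixel columns grow to the right and rows downward; lengths in m; the calibration is good to about 2 mm. A picture is of the moment at which its call begins: read the wrist's pose just before it. camera_model takes no time and is no camera call; for the wrist camera it gives the pose at the moment of the call.
- ctrl.close_job(): hands the job in; it is judged then, once.
Trained networks look in the newest picture that a camera, given by its name, has taken for a name from the list of things; names that differ only in an ending like _2 or _b are one class to them, and where a whole thing is asked for, a point or a joint stands for the part that bears it (a point fixed in the world has none). Each returns a list of dicts, best first, with "p" (0 to 1); they miss things now and then, are a little off and sometimes report something else, mostly with a low value. They report only what shows in the picture. A call takes as long as a camera call.
- spotter.outline_of(camera, target): "region" (400x640 bool, what is visible of it) and "rect" ([left, top, width, height] in pixels, round what is visible of it).
- spotter.place_of(camera, target): "location" ([column, row] in pixels: a listed point, or the origin of a listed thing).
The state is a dict: "clock": time; "joint_pos": joint angles; "qvel": joint speeds; "tau": joint torques, N m; "tool_pos": TCP position; "orientation": TCP orientation; "force": force on the tool from outside, world axes, zero at the start; "moment": the same for the moment, N m; "opening": finger opening in m; "gripper_force": force on a finger pad.
Only numpy, scipy, OpenCV 4.12 (cv2) and the standard library are available. Lean on these libraries where they do the work, as an engineer would, in place of code of your own. Each camera call takes 0.05 s, during which the arm holds its last target. There are 200 camera calls.

## Task

Get the griddle plate onto the camp stove: lift the sprung hold-down arm of the sloping travel rack past its hold-open point so that it stays standing open by itself while the plate still lies in the rack, then take the plate out by its wooden handle and set it down gently on the free burner, lying flat with the handle up and centred on the pan support. Leave the hold-down arm open and do not disturb the pot, the mug on the hob or the jar behind the rack.

Things in the scene. Friction and masses are not known exactly. Their poses are not given: they have to be found in the camera images.
- rack_bed (a point): Dark steel travel rack, 210 x 150 mm, fixed, left or right of the hob. Point: centre of its bed's top face, 75 mm above the table. Axes: x level, from the low front edge to the high back edge; y across; z up. The bed rises 35 deg along x: up-slope = (cos35,0,sin35), off-bed = (-sin35,0,cos35). Bed 180 mm long, 12 mm lip at the low edge, 10 mm side rails 3 mm clear of the plate.
- clamp_pivot (a point): Hinge of the hold-down arm, on the rack's centre line beyond the bed's high edge: 118 mm up-slope of the bed's centre and 25 mm off the bed; fixed to the rack, axes as rack_bed (hinge axis along y).
- clamp (a joint): Angle of the hold-down arm (rad): 0 shut, its rubber foot pressing on the plate's upper edge; grows (turning about +y of the rack) as its free end is lifted off the bed and swings up and back; stop at 1.6. Over-centre spring: below 0.8 it pulls the arm shut (about 5 to 7 N at the grip to start it, less farther on), beyond 0.8 it throws the arm open to the stop and holds it there.
- clamp_grip (a point): Centre of the black barrel grip at the arm's free end: cylinder 22 mm diameter, 40 mm long along y of the rack, flat ends standing clear of the 16 mm wide arm; nothing within 40 mm of the ends. Moves on a circle of 81 mm radius about the hinge. Shut, it is 45 mm up-slope of the bed's centre and 60 mm off the bed. Easily pinched by its two ends, so that it can turn between the fingers.
- griddle_handle (a point): Centre of the wooden handle, a flat-sided bar 20 mm thick (x), 80 long (y), 40 high (z), on the middle of an aluminium griddle plate 160 (x) x 120 (y) x 8 mm; loose, about 0.35 to 0.6 kg. z points out of the plate on the handle's side. The point is 28 mm above the plate's underside, 20 mm below the handle's top. At the start the plate lies in the rack, x up-slope, so the handle leans 35 deg.
- burner_free_top (a point): The free burner of the two-burner steel hob: centre of the top of its dark steel pan support (four radial bars, 156 mm across), 50 mm above the table, z up. Nothing stands on it. Which of the two burners is free varies.
- burner_pot_top (a point): Centre of the top of the pan support of the other, occupied burner, 230 mm from the free one, same height and shape.
- pot: Covered dark pot, 156 mm in diameter, 124 mm high, red wire handle reaching 119 mm from its axis along its x; origin at the centre of its underside. Stands on the occupied burner; stays there.
- mug: Blue enamel mug, 80 mm in diameter, 75 mm high, standing on the hob's far edge half-way between the burners; origin at the centre of its underside.
- jar: Small glass jar, 56 mm in diameter, 85 mm high, standing on the table behind the rack; origin at the centre of its underside.
- griddle: The griddle plate itself (see griddle_handle); origin at the centre of its underside, axes as griddle_handle.

How it is judged:
By the outcome, as a careful person would: the job done as asked, in the order asked, and still so for the second after the job is handed in, with the robot touching nothing.
It also fails if it takes over 61 s, if anything falls off the work surface, if the arm or the gripper's body presses on something with over 40 N, if the wrist force passes 120 N, or if a joint passes its speed limit or range.

## Working session

There is one attempt and no reset: what is moved stays moved. The work goes in short steps, Python scripts to look and compute and a shell command to move; the robot and the scene stay as the last step left them, time stands still between calls to the robot, and variables do not carry over. Pictures are saved under pics/ and viewed, at most 10 in all, crops included, and the job is handed in when it is done.

```bash
mkdir -p pics; ls; cat > h.py <<'E'
import numpy as np, cv2
from scipy.optimize import least_squares
from scipy.spatial.transform import Rotation as R
from plant import get_obs, eyes, ctrl, spotter
def ray(m,px):
    E=np.array(m["extrinsics"]); d=E[:3,:3]@np.array([(px[0]-m["cx"])/m["fx"],(px[1]-m["cy"])/m["fy"],1]); return E[:3,3],d/np.linalg.norm(d)
def proj(m,P):
    E=np.array(m["extrinsics"]); q=(np.asarray(P)-E[:3,3])@E[:3,:3]; return np.array([m["fx"]*q[0]/q[2]+m["cx"],m["fy"]*q[1]/q[2]+m["cy"]])
def atz(m,px,z):
    o,d=ray(m,px); return o+d*(z-o[2])/d[2]
E
python3 - <<'E'
from h import *
for c in ["scene","side"]:
    im=eyes.snapshot(c); cv2.imwrite(f"pics/{c}0.png",im); m=eyes.camera_model(c)
    print(c,m["fx"],np.round(np.array(m["extrinsics"]),3).tolist())
    for t,z in [("rack_bed",.075),("clamp_pivot",.163),("clamp_grip",.15),("griddle_handle",.098),("burner_free_top",.05),("burner_pot_top",.05),("pot",.05),("mug",.03),("jar",0),("griddle",.08)]:
        for r in spotter.place_of(c,t)[:2]: print(t,round(r["p"],2),np.round(r["location"],1),atz(m,r["location"],z).round(3))
o=get_obs();print(o["clock"],o["tool_pos"],o["orientation"],o["force"])
E
```

```text
pics
scene 489.5384698094435 [[-0.462, 0.48, -0.745, 1.383], [0.887, 0.245, -0.393, 0.442], [-0.006, -0.842, -0.539, 0.701], [0.0, 0.0, 0.0, 1.0]]
rack_bed 0.74 [418.9 229. ] [0.521 0.231 0.075]
rack_bed 0.68 [413.5 234.4] [0.546 0.226 0.075]
clamp_pivot 0.73 [396.7 213.7] [0.613 0.206 0.163]
clamp_grip 0.9 [416.7 203.5] [0.54  0.224 0.15 ]
clamp_grip 0.58 [370.5 299.9] [0.844 0.247 0.15 ]
griddle_handle 0.91 [421.5 217.8] [0.511 0.23  0.098]
griddle_handle 0.53 [397.2 215.3] [0.526 0.18  0.098]
burner_free_top 0.94 [205.  179.2] [ 0.528 -0.353  0.05 ]
burner_free_top 0.25 [371.1 301.6] [0.749 0.215 0.05 ]
burner_pot_top 0.38 [415.3 231.2] [0.499 0.218 0.05 ]
pot 0.9 [281.2 202.4] [ 0.533 -0.113  0.05 ]
mug 0.81 [218.4 221.6] [ 0.648 -0.22   0.03 ]
jar 0.66 [369.2 300. ] [0.698 0.192 0.   ]
griddle 0.8 [415.8 228.2] [0.528 0.225 0.08 ]
side 467.73609989103045 [[0.996, -0.04, 0.083, 0.524], [-0.092, -0.497, 0.863, -0.911], [0.006, -0.867, -0.498, 0.649], [0.0, 0.0, 0.0, 1.0]]
rack_bed 0.69 [289.2 176. ] [0.54  0.227 0.075]
rack_bed 0.42 [315.5 150. ] [0.625 0.396 0.075]
clamp_pivot 0.76 [313.6 149. ] [0.605 0.202 0.163]
clamp_grip 0.82 [290.3 149.4] [0.546 0.234 0.15 ]
griddle_handle 0.81 [281.7 168.2] [0.521 0.23  0.098]
burner_free_top 0.87 [291.7 340.5] [ 0.527 -0.34   0.05 ]
pot 0.75 [290.  262.5] [ 0.531 -0.124  0.05 ]
mug 0.65 [346.5 308.3] [ 0.634 -0.249  0.03 ]
jar 0.86 [351.7 201.8] [0.711 0.203 0.   ]
griddle 0.87 [289.7 178. ] [0.541 0.205 0.08 ]
griddle 0.72 [349.3 310. ] [ 0.629 -0.307  0.08 ]
1.1 [ 0.20769272 -0.64223504  0.22661078] [-1.79996306e+02  2.48060503e-03 -1.62079266e+02] [-0.49748583  1.05995947  0.5680755 ]
```

```bash
python3 -c "
import cv2,numpy as np
a=cv2.imread('pics/scene0.png')[80:400,100:520];b=cv2.imread('pics/side0.png')[80:400,180:480]
c=np.hstack([a,b]);cv2.imwrite('pics/c0.png',cv2.resize(c,None,fx=1.11,fy=1.11))"
```

```text
(no output)
```

View pics/c0.png

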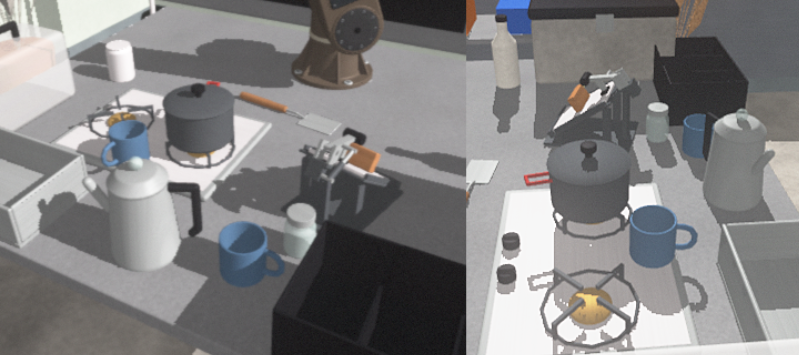

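The pictures show the rack at the left with the open low edge toward the robot, the pot in the middle, and the free burner at the far right side (side px ~292,340). Next I fit the rack pose.

```bash
cat >> h.py <<'E'
c35,s35=np.cos(np.radians(35)),np.sin(np.radians(35))
def rackpt(p,up,off,y=0):
    X,Y,a=p[:3]; l=up*c35-off*s35; return np.array([X+l*np.cos(a)-y*np.sin(a),Y+l*np.sin(a)+y*np.cos(a),.075+up*s35+off*c35])
E
python3 - <<'E'
from h import *
obs=[("scene","rack_bed",418.9,229),("scene","clamp_pivot",396.7,213.7),("scene","clamp_grip",416.7,203.5),("scene","griddle_handle",421.5,217.8),("scene","griddle",415.8,228.2),
("side","rack_bed",289.2,176),("side","clamp_pivot",313.6,149),("side","clamp_grip",290.3,149.4),("side","griddle_handle",281.7,168.2),("side","griddle",289.7,178)]
M={c:eyes.camera_model(c) for c in("scene","side")}
def f(p,raw=0):
    L={"rack_bed":(0,0),"clamp_pivot":(.118,.025),"clamp_grip":(.045,.06),"griddle_handle":(p[3],.028),"griddle":(p[3],0)}
    return np.concatenate([proj(M[c],rackpt(p,*L[t]))-[u,v] for c,t,u,v in obs])
s=least_squares(f,[.535,.225,-.3,-.007],loss="soft_l1");print(s.x.round(4),np.degrees(s.x[2]));print(f(s.x).reshape(-1,2).round(1).tolist())
for n,a in [("bed",(0,0)),("piv",(.118,.025)),("grip",(.045,.06)),("hand",(s.x[3],.028))]: print(n,rackpt(s.x,*a).round(4))
def tri(a,b):
    return least_squares(lambda P:np.r_[proj(M["scene"],P)-a,proj(M["side"],P)-b],[.5,-.2,.05])
for n,a,b in [("burner",(205,179.2),(291.7,340.5)),("pot",(281.2,202.4),(290,262.5)),("mug",(218.4,221.6),(346.5,308.3)),("grip",(416.7,203.5),(290.3,149.4)),("hand",(421.5,217.8),(281.7,168.2))]:
    r=tri(a,b);print(n,r.x.round(4),r.cost.round(1))
E
```

```text
[ 0.5341  0.2281 -0.281   0.0024] -16.102714630902252
[[-2.9, 2.8], [-0.3, -0.1], [2.2, -0.5], [-0.6, 2.0], [-0.3, 3.5], [-2.3, -0.1], [3.0, -0.6], [-3.4, 1.2], [-0.2, -0.8], [-2.1, -2.5]]
bed [0.5341 0.2281 0.075 ]
piv [0.6132 0.2053 0.1632]
grip [0.5365 0.2274 0.15  ]
hand [0.5206 0.232  0.0993]
burner [ 0.5287 -0.3469  0.0554] 2.1
pot [ 0.5301 -0.1167  0.0456] 0.5
mug [ 0.6352 -0.2334  0.0163] 0.6
grip [0.5456 0.2254 0.1536] 0.0
hand [0.5187 0.2312 0.1007] 1.7
```

```bash
python3 -m crank '[0,0,0.149,0,0,-25,1, 0,0,0.149,0,0,-25,1, 0,0,0.149,0,0,-25,1, 0,0,0.149,0,0,-25,1]'; python3 -m crank '[0,0,0,-3.9,61.6,0,1, 0,0,0,-3.9,61.6,0,1, 0,0,0,-3.9,61.6,0,1, 0,0,0,-3.9,61.6,0,1, 0,0,0,-3.9,61.6,0,1]'
```

```text
clock: 1.6
tool_pos: [0.2076, -0.6422, 0.3274]
orientation: [-180.0, 0.0, 163.5]
force: [-0.3, -0.4, -0.5]
opening: 0.0877
gripper_force: 0.0
clock: 2.22
tool_pos: [0.3127, -0.3502, 0.3268]
orientation: [-180.0, 0.0, 163.8]
force: [1.3, -0.1, 0.2]
opening: 0.0879
gripper_force: 0.0
```

```bash
python3 -m crank '[0,0,0,-4,61.6,0,1, 0,0,0,-4,61.6,0,1, 0,0,0,-4,61.6,0,1, 0,0,0,-4,61.6,0,1, 0,0,0,-4,61.6,0,1]'; python3 -m crank '[0,0,0,-4,61.6,0,1, 0,0,0,-4,61.6,0,1, 0,0,0,-4,61.6,0,1, 0,0,0,-4,50,0,1, 0,0,0,0,0,0,1]'
python3 - <<'E'
from h import *
o=get_obs();print(o["tool_pos"],o["orientation"])
m=eyes.camera_model("wrist");print(np.round(m["extrinsics"],3).tolist())
im=eyes.snapshot("wrist");cv2.imwrite("pics/w1.png",im)
for t in ["rack_bed","clamp_pivot","clamp_grip","griddle_handle","griddle"]:
    for r in spotter.place_of("wrist",t)[:1]: print(t,round(r["p"],2),np.round(r["location"],1))
E
```

```text
clock: 2.85
tool_pos: [0.4179, -0.0598, 0.3272]
orientation: [179.9, 0.1, 163.8]
force: [1.7, -1.4, 0.5]
opening: 0.0879
gripper_force: 0.0
clock: 3.48
tool_pos: [0.4993, 0.162, 0.3255]
orientation: [-179.9, -0.1, 163.9]
force: [-0.2, 0.1, -0.1]
opening: 0.0875
gripper_force: 0.0
[0.49933408 0.16204964 0.32546463] [-1.79930433e+02 -6.23233867e-02  1.63938533e+02]
[[0.277, 0.915, 0.292, 0.42], [0.961, -0.263, -0.086, 0.185], [-0.001, 0.304, -0.953, 0.483], [0.0, 0.0, 0.0, 1.0]]
rack_bed 0.25 [145.2 233.7]
clamp_grip 0.97 [386.7 197.9]
griddle_handle 0.82 [376.  170.1]
griddle 0.89 [370.5 180.6]
```

View pics/w1.png

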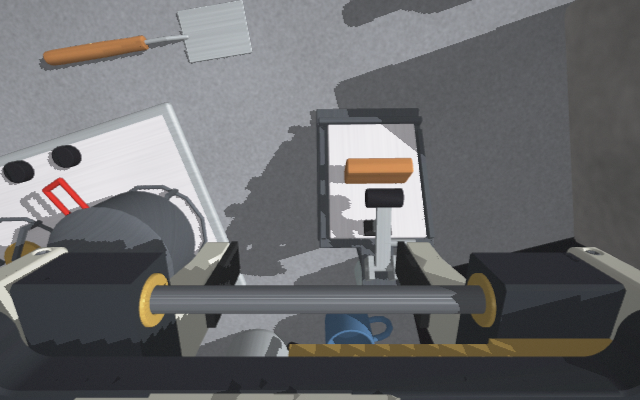

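The wrist view shows the rack almost square to the tool: the grip is at (385,198), the handle at (378,170). I refit with this view.

```bash
python3 - <<'E'
from h import *
m=eyes.camera_model("wrist")
for t in ["clamp_grip","griddle_handle"]:
    r=spotter.outline_of("wrist",t)[0]; g=r["region"]; ys,xs=np.nonzero(g)
    print(t,round(r["p"],2),r["rect"],xs.mean().round(1),ys.mean().round(1))
    # top and bottom edge slopes
    cols=np.arange(xs.min()+5,xs.max()-4)
    for fn in (min,max):
        e=[fn(ys[xs==c]) for c in cols]; print("slope deg",np.degrees(np.arctan(np.polyfit(cols,e,1)[0])).round(2))
o={"g":(386.7,197.9),"h":(376,170.1),"gr":(370.5,180.6)}
obs=[("scene","rack_bed",418.9,229),("scene","clamp_pivot",396.7,213.7),("scene","clamp_grip",416.7,203.5),("scene","griddle_handle",421.5,217.8),("scene","griddle",415.8,228.2),
("side","rack_bed",289.2,176),("side","clamp_pivot",313.6,149),("side","clamp_grip",290.3,149.4),("side","griddle_handle",281.7,168.2),("side","griddle",289.7,178),
("wrist","clamp_grip",386.,197.9),("wrist","griddle_handle",377,170.1),("wrist","griddle",370.5,180.6)]
M={c:eyes.camera_model(c) for c in("scene","side","wrist")}
w=[[1,1]]*10+[[2,2]]*3
def f(p,w=w):
    L={"rack_bed":(0,0),"clamp_pivot":(.118,.025),"clamp_grip":(.045,.06),"griddle_handle":(p[3],.028),"griddle":(p[3],0)}
    return ((np.array([proj(M[c],rackpt(p,*L[t]))-[u,v] for c,t,u,v in obs]))*np.array(w)).ravel()
s=least_squares(f,[.535,.225,-.3,-.007],loss="soft_l1");p=s.x;print(p.round(4),np.degrees(p[2]));print(f(p,1).reshape(-1,2).round(1).tolist())
for n,a in [("bed",(0,0)),("piv",(.118,.025)),("grip",(.045,.06)),("hand",(p[3],.028))]: print(n,rackpt(p,*a).round(4))
# predicted slopes for handle top edge & grip
for y0 in (p[2],p[2]-.05,p[2]+.05):
    q=p.copy();q[2]=y0
    for a,h in (((p[3],.048),.04),((.045,.06),.02)):
        A,B=[proj(m,rackpt(q,*a,y=y)) for y in(h,-h)];print("pred slope",np.degrees(y0).round(1),np.degrees(np.arctan((A-B)[1]/(A-B)[0])).round(2))
# corners
for u,y in ((-.09,.075),(-.09,-.075),(.09,.075),(.09,-.075)): print(proj(m,rackpt(p,u,.01,y)).round(0))
E
```

```text
Traceback (most recent call last):
IndexError: list index out of range
```

```bash
python3 - <<'E'
from h import *
m=eyes.camera_model("wrist")
im=cv2.imread("pics/w1.png").astype(int)
org=((im[:,:,2]-im[:,:,0])>60)&(np.indices(im.shape[:2])[1]>330)&(np.indices(im.shape[:2])[1]<425)&(np.indices(im.shape[:2])[0]>145)&(np.indices(im.shape[:2])[0]<190)
blk=(im.max(2)<60)&(np.indices(im.shape[:2])[1]>355)&(np.indices(im.shape[:2])[1]<412)&(np.indices(im.shape[:2])[0]>184)&(np.indices(im.shape[:2])[0]<212)
for t,g in (("h",org),("g",blk)):
    ys,xs=np.nonzero(g);print(t,xs.min(),xs.max(),ys.min(),ys.max(),xs.mean().round(1),ys.mean().round(1))
    cols=np.arange(xs.min()+5,xs.max()-4)
    for fn in (min,max):
        e=[fn(ys[xs==c]) for c in cols if (xs==c).any()]; print("slope deg",np.degrees(np.arctan(np.polyfit(cols[:len(e)],e,1)[0])).round(2))
obs=[("scene","rack_bed",418.9,229),("scene","clamp_pivot",396.7,213.7),("scene","clamp_grip",416.7,203.5),("scene","griddle_handle",421.5,217.8),("scene","griddle",415.8,228.2),
("side","rack_bed",289.2,176),("side","clamp_pivot",313.6,149),("side","clamp_grip",290.3,149.4),("side","griddle_handle",281.7,168.2),("side","griddle",289.7,178),
("wrist","clamp_grip",386.,197.9),("wrist","griddle_handle",377,170.1),("wrist","griddle",370.5,180.6)]
M={c:eyes.camera_model(c) for c in("scene","side","wrist")}
w=[[1,1]]*10+[[2,2]]*3
def f(p,w=w):
    L={"rack_bed":(0,0),"clamp_pivot":(.118,.025),"clamp_grip":(.045,.06),"griddle_handle":(p[3],.028),"griddle":(p[3],0)}
    return ((np.array([proj(M[c],rackpt(p,*L[t]))-[u,v] for c,t,u,v in obs]))*np.array(w)).ravel()
s=least_squares(f,[.535,.225,-.3,-.007],loss="soft_l1");p=s.x;print(p.round(4),np.degrees(p[2]));print(f(p,1).reshape(-1,2).round(1).tolist())
for n,a in [("bed",(0,0)),("piv",(.118,.025)),("grip",(.045,.06)),("hand",(p[3],.028))]: print(n,rackpt(p,*a).round(4))
for y0 in (p[2],p[2]-.05,p[2]+.05):
    q=p.copy();q[2]=y0
    for a,h in (((p[3],.048),.04),((.045,.06),.02)):
        A,B=[proj(m,rackpt(q,*a,y=y)) for y in(h,-h)];print("pred slope",np.degrees(y0).round(1),np.degrees(np.arctan((A-B)[1]/(A-B)[0])).round(2),A.round(0),B.round(0))
for u,y in ((-.09,.075),(-.09,-.075),(.09,.075),(.09,-.075)): print(proj(m,rackpt(p,u,.01,y)).round(0))
E
```

```text
h 347 413 158 182 379.0 169.9
slope deg -1.3
slope deg -1.5
g 365 402 189 206 383.7 197.5
slope deg -0.0
slope deg -0.0
[ 0.5367  0.2264 -0.2498 -0.0009] -14.313867236451285
[[-4.1, 3.2], [-0.5, 0.8], [1.0, -0.1], [-1.4, 2.5], [-0.8, 4.1], [-1.3, 0.2], [4.2, -0.8], [-2.4, 1.4], [-0.2, 0.1], [-2.1, -1.7], [-0.7, -0.2], [0.1, 0.7], [3.2, -1.7]]
bed [0.5367 0.2264 0.075 ]
piv [0.6165 0.206  0.1632]
grip [0.5391 0.2258 0.15  ]
hand [0.5204 0.2305 0.0974]
pred slope -14.3 -1.98 [413. 163.] [346. 165.]
pred slope -14.3 -1.91 [403. 197.] [367. 198.]
pred slope -17.2 0.85 [414. 165.] [348. 164.]
pred slope -17.2 0.82 [403. 198.] [367. 197.]
pred slope -11.4 -4.79 [412. 162.] [345. 167.]
pred slope -11.4 -4.63 [403. 196.] [367. 199.]
[423. 115.]
[316. 119.]
[442. 243.]
[320. 247.]
```

Yaw is about -16°, matching the tool. Moving above the grip and down.

```bash
python3 -m crank '[0,0,0,-10,35.5,20,1, 0,0,0,-10,35.5,30,1, 0,0,0,0,0,48,1, 0,0,0,0,0,48,1, 0,0,0,0,0,20,1]'; python3 - <<'E'
from h import *
m=eyes.camera_model("wrist");im=eyes.snapshot("wrist");cv2.imwrite("pics/w2.png",im)
o=get_obs();print(o["tool_pos"],o["orientation"])
p=spotter.place_of("wrist","clamp_grip");
for r in p[:2]: print(r["p"],r["location"],atz(m,r["location"],.150).round(4))
print(proj(m,[.5385,.225,.15]), proj(m,np.array(o["tool_pos"])+[0,0,.019]))
E
```

```text
clock: 4.45
tool_pos: [0.5365, 0.2202, 0.1579]
orientation: [-179.8, -0.1, 163.7]
force: [0.1, 0.6, 0.7]
opening: 0.0876
gripper_force: 0.0
[0.53589538 0.21991848 0.15627368] [-179.76648147   -0.21596757  163.68906559]
0.91 [330.8, 246.8] [0.5364 0.2286 0.15  ]
[325.86141169 251.47888578] [315.949305   272.26238156]
```

View pics/w2.png

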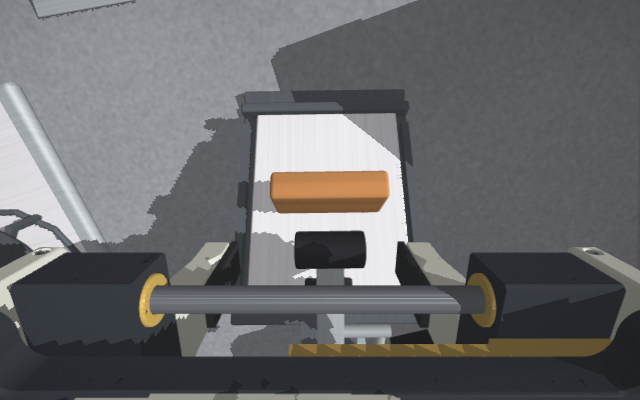

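The grip is between the fingers at px (331,250), about 8 mm off centre along tool y. I correct, lower and close.

```bash
python3 -m crank '[0,0,0,0,8,13,1, 0,0,0,0,0,12,1, 0,0,0,0,0,0,0, 0,0,0,0,0,0,0, 0,0,0,0,0,0,0]';python3 -m crank '[0,0,0,0,0,0,0]'; python3 - <<'E'
import numpy as np
th=np.linspace(0,1.5,16);x,z=-.0799,-.0132
X=x*np.cos(th)+z*np.sin(th);Z=-x*np.sin(th)+z*np.cos(th)
print((np.c_[-np.diff(X),-np.diff(Z)]*1000).round(1).tolist())
E
```

```text
clock: 5.18
tool_pos: [0.5402, 0.2296, 0.1361]
orientation: [180.0, 0.0, 163.8]
force: [-0.1, 0.1, -0.5]
opening: 0.0632
gripper_force: 0.0
clock: 5.3
tool_pos: [0.5401, 0.2295, 0.136]
orientation: [180.0, 0.0, 163.8]
force: [-0.4, 0.6, -0.0]
opening: 0.0538
gripper_force: 0.0
[[0.9, -8.0], [0.1, -8.1], [-0.7, -8.1], [-1.5, -8.0], [-2.3, -7.8], [-3.0, -7.5], [-3.8, -7.2], [-4.5, -6.7], [-5.1, -6.3], [-5.7, -5.7], [-6.3, -5.1], [-6.8, -4.5], [-7.2, -3.8], [-7.5, -3.0], [-7.8, -2.3]]
```

```bash
python3 -m crank '[0,0,0,1.5,0,5,0, 0,0,0,0,0,0,0, 0,0,0,0,0,0,0, 0,0,0,0,0,0,0]'
```

```text
clock: 5.8
tool_pos: [0.5378, 0.2274, 0.1304]
orientation: [-179.8, -0.0, 163.8]
force: [-0.6, -7.9, 5.0]
opening: 0.0396
gripper_force: 30.0
```

Pinched at 40 mm. Lifting along the arc.

```bash
python3 -m crank '[0,0,0,1,0,-8,0, 0,0,0,0,0,-8,0, 0,0,0,-0.7,0,-8,0, 0,0,0,-1.5,0,-8,0, 0,0,0,-2.3,0,-7.8,0]'
```

```text
clock: 6.42
tool_pos: [0.5397, 0.2269, 0.1685]
orientation: [-179.7, -0.2, 163.7]
force: [-1.3, -5.0, -7.9]
opening: 0.0396
gripper_force: 30.0
```

```bash
python3 -m crank '[0,0,0,-3,0,-7.5,0, 0,0,0,-3.8,0,-7.2,0, 0,0,0,-4.5,0,-6.7,0, 0,0,0,-5.1,0,-6.3,0, 0,0,0,-5.7,0,-5.7,0]'; python3 -m crank '[0,0,0,-6.3,0,-5.1,0, 0,0,0,-6.8,0,-4.5,0, 0,0,0,-7.2,0,-3.8,0, 0,0,0,-7.5,0,-3,0, 0,0,0,0,0,0,0]'
```

```text
clock: 7.05
tool_pos: [0.5609, 0.221, 0.2029]
orientation: [-179.8, -0.2, 163.8]
force: [-5.0, -6.1, -2.2]
opening: 0.0396
gripper_force: 30.0
clock: 7.68
tool_pos: [0.5897, 0.2131, 0.2207]
orientation: [-179.8, -0.0, 163.7]
force: [-1.7, -7.9, 2.2]
opening: 0.0399
gripper_force: 30.0
```

```bash
python3 -m crank '[0,0,0,0,0,0,1, 0,0,0,0,0,0,1, 0,0,0,0,0,0,1, 0,0,0,0,0,-20,1, 0,0,0,0,0,-40,1]'; python3 -m crank '[0,0,0,20,0,-20,1, 0,0,0,50,0,0,1, 0,0,0,50,0,0,1]'; python3 - <<'E'
from h import *
o=get_obs();print(o["tool_pos"],o["orientation"])
m=eyes.camera_model("wrist");a=eyes.snapshot("wrist");b=eyes.snapshot("side")
cv2.imwrite("pics/c2.png",np.hstack([a[:,200:560],cv2.resize(b[60:260,200:400],(400,400))]))
for c in("wrist","side"):
    for t in ("griddle_handle","clamp_grip","griddle"):
        for r in spotter.place_of(c,t)[:1]: print(c,t,r["p"],np.round(r["location"],1))
E
```

```text
clock: 8.3
tool_pos: [0.589, 0.2149, 0.2791]
orientation: [-179.9, -0.1, 163.8]
force: [0.8, 0.3, 0.6]
opening: 0.0839
gripper_force: 0.0
clock: 8.68
tool_pos: [0.4728, 0.2488, 0.2999]
orientation: [180.0, -0.0, 163.7]
force: [0.7, 0.9, 0.3]
opening: 0.0876
gripper_force: 0.0
[0.47275149 0.24880859 0.29991184] [ 1.79981278e+02 -2.57474460e-02  1.63737539e+02]
wrist griddle_handle 0.62 [316.8 211.5]
wrist griddle 0.77 [313.2 221.4]
side griddle_handle 0.97 [280.9 168.5]
side clamp_grip 0.89 [312.4 118.3]
```

View pics/c2.png

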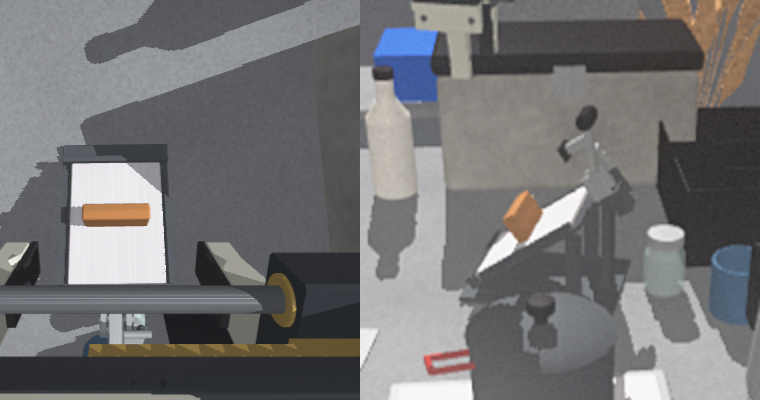

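The arm stands open by itself and the plate is still in the rack (handle at wrist px (316,213)). I compute the handle grasp pose.

```bash
cat >> h.py <<'E'
def to(Rt,Pt):
    o=get_obs(); Rc=R.from_euler("xyz",o["orientation"],degrees=True); P=np.array(o["tool_pos"])
    rv=(Rc.inv()*Rt).as_rotvec(); print("rotvec",rv.round(4),"deg",np.degrees(np.linalg.norm(rv)).round(1),"shift now-axes mm",(Rc.inv().apply(Pt-P)*1e3).round(1),"shift target-axes",(Rt.inv().apply(Pt-P)*1e3).round(1))
def rackR(a):
    x=np.array([np.cos(a),np.sin(a),0]);z=np.array([0,0,1.]);y=np.cross(z,x);up=c35*x+s35*z;off=-s35*x+c35*z;return x,y,up,off
E
python3 - <<'E'
from h import *
o=get_obs();print(o["joint_pos"])
p=[.5357,.2281,np.radians(-16.2)]
M={c:eyes.camera_model(c) for c in("scene","side","wrist")}
obs=[("wrist",.028,316.3,212.5),("side",.028,280.9,168.5),("scene",.028,421.5,217.8)]
s=least_squares(lambda q:np.concatenate([proj(M[c],rackpt(p,q[0],h,q[1]))-[u,v] for c,h,u,v in obs]),[0,0]);print(s.x.round(4),s.fun.round(1))
s0,y0=s.x
x,y,up,off=rackR(p[2])
for sg in (1,-1):
    Rt=R.from_matrix(np.c_[sg*y,sg*up,-off]); to(Rt,rackpt(p,s0,.10,y0))
print(rackpt(p,s0,.10,y0),rackpt(p,s0,.028,y0))
E
```

```text
[ 4.85672311e+01  5.05143179e+00 -9.97523606e+00 -3.01439053e-03
 -7.50037495e+01 -1.54831827e+02]
[-0.0016  0.0004] [-0.7  0.1  0.1 -0.5  0.1  2.7]
rotvec [-0.4792 -0.4779  1.5163] deg 95.1 shift now-axes mm [ -5.3  -2.  143.8] shift target-axes [ -2.1 -78.2 120.8]
rotvec [ 0.4781 -0.4793 -1.5182] deg 95.2 shift now-axes mm [ -5.3  -2.  143.8] shift target-axes [  2.1  78.2 120.8]
[0.47944944 0.24489793 0.15597281] [0.51910717 0.23337629 0.09699386]
```

```bash
python3 -m crank '[0.0531,-0.0533,-0.1687,0,0,0,1, 0.0531,-0.0533,-0.1687,0,0,0,1, 0.0531,-0.0533,-0.1687,0,0,0,1, 0.0531,-0.0533,-0.1687,0,0,0,1, 0.0531,-0.0533,-0.1687,0,0,0,1]'; python3 -m crank '[0.0531,-0.0533,-0.1687,0,0,0,1, 0.0531,-0.0533,-0.1687,0,0,0,1, 0.0531,-0.0533,-0.1687,0,0,0,1, 0.0531,-0.0533,-0.1687,0,0,0,1, 0,0,0,0,0,0,1]'; cat >> h.py <<'E'
p=[.5357,.2281,np.radians(-16.2)]; s0,y0=-.0016,.0004
rx,ry,up,off=rackR(p[2]); RH=R.from_matrix(np.c_[-ry,-up,-off])
E
python3 - <<'E'
from h import *
print(get_obs()["joint_pos"]);to(RH,rackpt(p,s0,.10,y0))
E
```

```text
clock: 9.7
tool_pos: [0.4752, 0.2486, 0.2997]
orientation: [-160.1, 7.2, -145.8]
force: [0.6, -0.1, 0.9]
opening: 0.0874
gripper_force: 0.0
clock: 10.32
tool_pos: [0.4744, 0.2471, 0.2994]
orientation: [-145.0, -0.1, -106.2]
force: [0.6, 0.2, 0.4]
opening: 0.0876
gripper_force: 0.0
[  69.2676728    -5.86273448  -44.66841617   43.16499852  -56.76125367
 -111.65065917]
rotvec [-0.0004 -0.0005  0.0008] deg 0.1 shift now-axes mm [  0.6  77.8 120.6] shift target-axes [  0.7  77.7 120.6]
```

```bash
python3 -m crank '[0,0,0,0,39,20,1, 0,0,0,0.7,39,30,1, 0,0,0,0,0,40,1, 0,0,0,0,0,30,1, 0,0,0,0,0,0,1]'; python3 - <<'E'
from h import *
o=get_obs();print(o["joint_pos"]);to(RH,rackpt(p,s0,.017,y0))
m=eyes.camera_model("wrist");a=eyes.snapshot("wrist");cv2.imwrite("pics/w3.png",a)
for r in spotter.place_of("wrist","griddle_handle")[:1]: print(r["p"],r["location"])
tp=np.array(o["tool_pos"]);
print("pred handle",proj(m,rackpt(p,s0,.028,y0)))
for ds in(-.01,.01):
  for dy in (-.04,.04): print("top corner",proj(m,rackpt(p,s0+ds,.048,y0+dy)).round(0))
E
```

```text
clock: 10.95
tool_pos: [0.4833, 0.2491, 0.1603]
orientation: [-145.3, -0.4, -106.7]
force: [-0.2, -0.6, -0.2]
opening: 0.0874
gripper_force: 0.0
[  60.26899046    3.7730931   -58.08525726   63.3290343   -38.44161817
 -131.59708066]
rotvec [ 0.0055 -0.0101 -0.0037] deg 0.7 shift now-axes mm [ 4.3  4.  85.2] shift target-axes [ 5.2  4.5 85.1]
0.56 [321.7, 206.5]
pred handle [322.25114246 206.74410206]
top corner [338. 160.]
top corner [336. 265.]
top corner [308. 160.]
top corner [310. 265.]
```

View pics/w3.png

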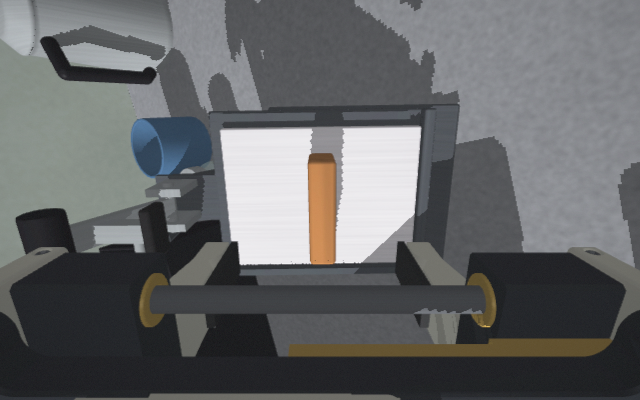

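The tool straddles the handle well (px 322,208), but joint 3 is at its limit (-58.1 of -58.28). I fit the arm's kinematics and look for a lean about the closing axis that stays in range.

```bash
cat > k.py <<'E'
from h import *
D=[([-55.571,20.546,.682,0,-70.136,-16.507],[.20769,-.64224,.22661],[180,0,-162.08]),
([48.567,5.051,-9.975,-.003,-75.004,-154.832],[.47275,.24881,.29991],[179.98,-.03,163.74]),
([69.2677,-5.8627,-44.668,43.165,-56.761,-111.651],[.4744,.2471,.2994],[-145,-.1,-106.2]),
([60.269,3.773,-58.085,63.329,-38.442,-131.597],[.4833,.2491,.1603],[-145.3,-.4,-106.7])]
E_=lambda s,a:R.from_euler(s,a,degrees=True)
def fk(q,k,s4,s6):
    a1,h,L1,a3,L2,L6,d,t6=k
    b=E_("z",q[0]); f=b*E_("y",q[1]-q[2]); w=f*E_("x",s4*q[3])*E_("y",-q[4])
    P=b.apply([a1,-d,h])+(b*E_("y",q[1])).apply([0,0,L1])+f.apply([L2,0,a3])+w.apply([L6,0,0])
    return P,w*E_("x",s6*q[5]+t6)*R.from_matrix(np.array([[0,0,1],[0,1,0],[-1,0,0]]).astype(float))
def fit():
    best=None
    for s4 in(1,-1):
     for s6 in(1,-1):
      for t0 in(0,90,180,270):
        def g(k):
            r=[]
            for q,P,e in D:
                p_,r_=fk(q,k,s4,s6);r+=[(p_-P)*100,(r_.inv()*E_("xyz",e)).as_rotvec()*10]
            return np.concatenate(r)
        s=least_squares(g,[0,.3,.3,0,.3,.2,.19,t0])
        if best is None or s.cost<best[0]: best=(s.cost,s.x,s4,s6,s.fun)
    return best
B=fit(); K=B[1:4]
lo=np.array([-176.03,-82.01,-58.28,-173.87,-174.79,-173.66]);hi=np.array([176.03,121.73,71.71,95.51,-.11,173.66])
def ik(Rt,Pt,q0):
    def g(q):
        p_,r_=fk(q,*K);return np.r_[(p_-Pt)*100,(r_.inv()*Rt).as_rotvec()*10]
    q0=np.clip(q0,lo+1.1,hi-1.1);s=least_squares(g,q0,bounds=(lo+1,hi-1));return s.x,s.cost
E
python3 - <<'E'
from k import *
print(B[0],B[1].round(4),K[1:],B[4].round(2))
q0=np.array(get_obs()["joint_pos"])
for sg in (1,-1):
  for lean in range(-50,51,10):
    Rt=RH*E_("y",lean)*E_("z",0 if sg==1 else 180)
    res=[]
    for offd in (.036,):
        g=rackpt(p,s0,offd,y0); 
        best=min((ik(Rt,g+Rt.apply([0,0,.019]),qi) for qi in (q0,D[2][0],D[1][0],[40,30,-20,0,-50,0],[30,30,-40,-60,-50,60])),key=lambda t:t[1])
        res.append((best[0].round(0).tolist(),best[1].round(3)))
    print(sg,lean,res)
E
```

```text
22.503838534775564 [ 2.275000e-01 -2.750000e-02  5.639000e-01  7.800000e-02  2.083000e-01
  2.538000e-01  1.869000e-01  2.699893e+02] (-1, -1) [ 0.44  0.22  2.26 -0.    0.    0.   -0.28  0.12  0.17 -0.01  0.    0.
 -2.48  0.24 -4.36 -0.    0.01  0.    3.11 -0.98  1.93  0.    0.01 -0.  ]
1 -50 [([36.0, 14.0, -57.0, -94.0, -16.0, 62.0], np.float64(25.824))]
1 -40 [([40.0, 13.0, -57.0, -75.0, -6.0, 34.0], np.float64(21.016))]
1 -30 [([44.0, 12.0, -57.0, 24.0, -6.0, -74.0], np.float64(16.497))]
1 -20 [([47.0, 13.0, -57.0, 48.0, -13.0, -104.0], np.float64(12.444))]
1 -10 [([50.0, 14.0, -57.0, 52.0, -21.0, -114.0], np.float64(8.948))]
1 0 [([53.0, 16.0, -57.0, 52.0, -28.0, -121.0], np.float64(6.043))]
1 10 [([55.0, 19.0, -57.0, 51.0, -35.0, -125.0], np.float64(3.733))]
1 20 [([56.0, 22.0, -57.0, 49.0, -41.0, -128.0], np.float64(2.004))]
1 30 [([58.0, 26.0, -57.0, 47.0, -47.0, -131.0], np.float64(0.832))]
1 40 [([58.0, 30.0, -57.0, 45.0, -52.0, -133.0], np.float64(0.183))]
1 50 [([59.0, 34.0, -57.0, 41.0, -57.0, -134.0], np.float64(0.0))]
-1 -50 [([36.0, 14.0, -57.0, -94.0, -16.0, -118.0], np.float64(25.824))]
-1 -40 [([40.0, 13.0, -57.0, -75.0, -6.0, -146.0], np.float64(21.016))]
-1 -30 [([44.0, 12.0, -57.0, 24.0, -6.0, 106.0], np.float64(16.497))]
-1 -20 [([47.0, 13.0, -57.0, 48.0, -13.0, 76.0], np.float64(12.444))]
-1 -10 [([50.0, 14.0, -57.0, 52.0, -21.0, 66.0], np.float64(8.948))]
-1 0 [([53.0, 16.0, -57.0, 52.0, -28.0, 59.0], np.float64(6.043))]
-1 10 [([55.0, 19.0, -57.0, 51.0, -35.0, 55.0], np.float64(3.733))]
-1 20 [([56.0, 22.0, -57.0, 49.0, -41.0, 52.0], np.float64(2.004))]
-1 30 [([58.0, 26.0, -57.0, 47.0, -47.0, 49.0], np.float64(0.832))]
-1 40 [([58.0, 30.0, -57.0, 45.0, -52.0, 47.0], np.float64(0.183))]
-1 50 [([59.0, 34.0, -57.0, 41.0, -57.0, 46.0], np.float64(0.0))]
```

```bash
python3 - <<'E'
s=open('k.py').read()
a=s.index("def fk");b=s.index("lo=np.array")
new='''NAMES="a1 h L1x L1z L2 a3 d L6 e g".split()
T6=269.99
def fk(q,k):
    a1,h,L1x,L1z,L2,a3,d,L6,e,g=k
    b=E_("z",q[0]); f=b*E_("y",q[1]-q[2]); w4=f*E_("x",-q[3]); w=w4*E_("y",-q[4])
    P=b.apply([a1,-d,h])+(b*E_("y",q[1])).apply([L1x,0,L1z])+f.apply([L2,0,a3])+w.apply([L6,-e,g])
    return P,w*E_("x",-q[5]+T6)*R.from_matrix(np.array([[0,0,1],[0,1,0],[-1,0,0]]).astype(float))
def fit(free):
    k0=np.array([0,.3,0,.35,.35,0,.1,.2,0,0]);i=[NAMES.index(n) for n in free.split()]
    def full(v):
        k=k0.copy();k[i]=v;return k
    s=least_squares(lambda v:np.concatenate([(fk(q,full(v))[0]-P)*1000 for q,P,_ in D]+[(v-k0[i])*1.]),k0[i])
    return s.cost,full(s.x),s.fun
K=[None]
'''
open('k.py','w').write(s[:a]+new+s[b:])
E
python3 - <<'E'
from k import *
base="a1 h L1z L2 a3 d L6"
for ex in ["","e","g","L1x","e g","e L1x"]:
    c,k,f=fit(base+" "+ex);print(ex,c.round(1),dict(zip(NAMES,k.round(4))),f[:12].round(0))
E
```

```text
2250.5 {'a1': np.float64(0.2275), 'h': np.float64(-0.0275), 'L1x': np.float64(0.0), 'L1z': np.float64(0.5639), 'L2': np.float64(0.2083), 'a3': np.float64(0.078), 'd': np.float64(0.1869), 'L6': np.float64(0.2538), 'e': np.float64(0.0), 'g': np.float64(0.0)} [  4.   2.  23.  -3.   1.   2. -25.   2. -44.  31. -10.  19.]
e 1.4 {'a1': np.float64(-0.0005), 'h': np.float64(0.198), 'L1x': np.float64(0.0), 'L1z': np.float64(0.6026), 'L2': np.float64(0.463), 'a3': np.float64(0.0013), 'd': np.float64(-0.0005), 'L6': np.float64(0.3795), 'e': np.float64(0.1913), 'g': np.float64(0.0)} [ 1.  1.  0.  1. -0.  0. -0. -0.  0.  0.  0. -0.]
g 888.0 {'a1': np.float64(0.0991), 'h': np.float64(0.094), 'L1x': np.float64(0.0), 'L1z': np.float64(0.5799), 'L2': np.float64(0.1193), 'a3': np.float64(0.0999), 'd': np.float64(0.1883), 'L6': np.float64(0.4419), 'e': np.float64(0.0), 'g': np.float64(0.2026)} [  5.  -2.  22.  -5.  -3.  -5.   8.  -4. -30.  -2.   4.  13.]
L1x 1124.1 {'a1': np.float64(0.0347), 'h': np.float64(-0.0146), 'L1x': np.float64(0.1629), 'L1z': np.float64(0.564), 'L2': np.float64(0.2405), 'a3': np.float64(0.093), 'd': np.float64(0.1896), 'L6': np.float64(0.2445), 'e': np.float64(0.0), 'g': np.float64(0.0)} [ -1.   5.  -9.   2.   3.  16. -26.   6. -15.  27. -11.   8.]
e g 1.3 {'a1': np.float64(-0.0004), 'h': np.float64(0.1979), 'L1x': np.float64(0.0), 'L1z': np.float64(0.6025), 'L2': np.float64(0.4612), 'a3': np.float64(0.0018), 'd': np.float64(0.0003), 'L6': np.float64(0.3803), 'e': np.float64(0.1905), 'g': np.float64(0.0015)} [ 1.  1.  0.  1. -0. -0. -0. -0. -0.  0.  0. -0.]
e L1x 1.4 {'a1': np.float64(-0.0001), 'h': np.float64(0.1984), 'L1x': np.float64(-0.0007), 'L1z': np.float64(0.6027), 'L2': np.float64(0.4634), 'a3': np.float64(0.001), 'd': np.float64(-0.0009), 'L6': np.float64(0.3798), 'e': np.float64(0.1918), 'g': np.float64(0.0)} [ 1.  1.  0.  1. -0. -0. -0. -0.  0.  0.  0. -0.]
```

The kinematic model now fits to 1 mm. Scanning for reachable grasps.

```bash
cat >> k.py <<'E'
K[0]=fit("a1 h L1z L2 a3 d L6 e")[1]
E
python3 - <<'E'
from k import *
q0=np.array(get_obs()["joint_pos"]);rng=np.random.default_rng(0)
starts=[q0,D[2][0],D[1][0]]+[np.array([rng.uniform(-60,150),rng.uniform(-40,80),rng.uniform(-57,40),rng.uniform(-170,90),rng.uniform(-120,-10),rng.uniform(-170,170)]) for _ in range(14)]
for sg in (1,-1):
  for lean in range(-40,41,20):
    Rt=RH*E_("y",lean)*E_("z",0 if sg==1 else 180)
    g=rackpt(p,s0,.036,y0)
    sols={}
    for qi in starts:
        q,c=ik(Rt,g+Rt.apply([0,0,.019]),qi)
        if c<.01: sols[tuple((q/5).round())]=q.round(0).astype(int).tolist()
    print(sg,lean,list(sols.values()))
E
```

```text
1 -40 [[8, 10, -34, -94, -24, 72]]
1 -20 []
1 0 []
1 20 [[61, 22, -47, 52, -50, -128]]
1 40 [[63, 34, -30, 36, -71, -118]]
-1 -40 [[8, 10, -34, -94, -24, -108]]
-1 -20 []
-1 0 []
-1 20 [[61, 22, -47, 52, -50, 52]]
-1 40 [[63, 34, -30, 36, -71, 62]]
```

```bash
python3 - <<'E'
from k import *
q0=np.array([61,22,-47,52,-50,-128.])
def plateR(psi,lean): # tool orientation with plate flat yaw psi
    x=np.array([np.cos(psi),np.sin(psi),0]);z=np.array([0,0,1.]);y=np.cross(z,x)
    return R.from_matrix(np.c_[-y,-x,-z])*E_("y",lean)
for lean in (25,32):
    Rt=RH*E_("y",lean)
    for od in (.036,.10,.16):
        q,c=ik(Rt,rackpt(p,s0,od,y0)+Rt.apply([0,0,.019]),q0);print("lift",lean,od,q.round(0),c.round(3))
    for psi in range(-180,180,30):
        Rt=plateR(np.radians(psi),lean); T=np.array([.5287,-.347,.05+.036])
        r=[]
        for st in ([-20,22,-30,0,-60,-60],[-20,22,-30,40,-60,0],[-20,22,-30,-40,-60,60],[-20,22,-30,0,-60,-120],[-20,22,-30,0,-60,120]):
            q,c=ik(Rt,T+Rt.apply([0,0,.019]),np.array(st,float))
            if c<.01: r.append(q.round(0).astype(int).tolist())
        print(lean,psi,r[:1])
E
```

```text
lift 25 0.036 [  62.   25.  -43.   46.  -56. -124.] 0.0
lift 25 0.1 [  68.   20.  -40.   39.  -62. -121.] 0.0
lift 25 0.16 [  72.   16.  -38.   34.  -69. -119.] 0.0
25 -180 [[-29, 34, 5, -22, -75, -142]]
25 -150 [[-25, 37, 9, -14, -82, -121]]
25 -120 [[-19, 39, 7, -5, -83, -100]]
25 -90 [[-13, 37, -1, 5, -77, -80]]
25 -60 [[-7, 33, -13, 16, -66, -62]]
25 -30 [[-5, 27, -27, 30, -51, -47]]
25 0 [[-8, 21, -43, 50, -33, -36]]
25 30 [[-27, 15, -54, 93, -13, -34]]
25 60 []
25 90 [[-22, 18, -24, -21, -26, 130]]
25 120 [[-30, 22, -12, -30, -47, 170]]
25 150 [[-32, 28, -3, -28, -63, -164]]
lift 32 0.036 [  63.   29.  -37.   40.  -63. -121.] 0.0
lift 32 0.1 [  68.   24.  -35.   35.  -69. -119.] 0.0
lift 32 0.16 [  72.   20.  -33.   31.  -76. -117.] 0.0
32 -180 [[-32, 37, 10, -27, -82, -139]]
32 -150 [[-26, 41, 15, -17, -91, -120]]
32 -120 [[-19, 43, 13, -6, -91, -99]]
32 -90 [[-12, 41, 4, 6, -84, -80]]
32 -60 [[-6, 36, -11, 19, -71, -65]]
32 -30 [[-2, 29, -29, 36, -54, -55]]
32 0 [[-8, 21, -48, 66, -35, -52]]
32 30 []
32 60 []
32 90 [[-27, 17, -23, -35, -25, 146]]
32 120 []
32 150 [[-36, 31, 0, -35, -68, -158]]
```

Grasping with a 25° lean about the closing axis, later placing at plate yaw ≈ -120°. Leaning now.

```bash
python3 -m crank '[0,0.1454,0,0,0,0,1, 0,0.1454,0,0,0,0,1, 0,0.1454,0,0,0,0,1, 0,0,0,0,0,0,1]'; cat >> h.py <<'E'
RL=RH*R.from_euler("y",25,degrees=True)
E
python3 - <<'E'
from h import *
o=get_obs();print(o["joint_pos"])
g=rackpt(p,s0,.036,y0); to(RL,g+RL.apply([0,0,.019]))
m=eyes.camera_model("wrist");a=eyes.snapshot("wrist")
for r in spotter.place_of("wrist","griddle_handle")[:1]: print(r["p"],r["location"],proj(m,rackpt(p,s0,.028,y0)))
im=a.astype(int);org=((im[:,:,2]-im[:,:,0])>60);org[:,:250]=0;org[:,400:]=0;org[275:]=0
ys,xs=np.nonzero(org);print(xs.min(),xs.max(),ys.min(),ys.max(),[(r,xs[ys==r].min(),xs[ys==r].max()) for r in range(ys.min()+8,ys.max(),20)])
for ds in(-.01,.01):
  for dy in (-.04,.04): print("top corner",proj(m,rackpt(p,s0+ds,.048,y0+dy)).round(0))
E
```

```text
clock: 11.55
tool_pos: [0.4815, 0.2538, 0.1607]
orientation: [-142.6, -20.6, -121.2]
force: [-0.2, -0.5, -0.1]
opening: 0.0874
gripper_force: 0.0
[  69.25594149   19.66250451  -36.92363293   36.80475798  -65.92147054
 -118.71848364]
rotvec [ 0.0046 -0.0055  0.0031] deg 0.4 shift now-axes mm [-21.    1.8  84.6] shift target-axes [-20.5   2.2  84.7]
0.67 [320.7, 239.4] [319.31226168 240.97308632]Traceback (most recent call last):
  File "<stdin>", line 7, in <module>
    return umr_minimum(a, axis, None, out, keepdims, initial, where)
ValueError: zero-size array to reduction operation minimum which has no identity
```

```bash
python3 -m crank '[0,0,0,-10.5,2,10,1, 0,0,0,-10.5,0,20,1, 0,0,0,0,0,27,1, 0,0,0,0,0,27,1, 0,0,0,0,0,0,1]'; python3 - <<'E'
from h import *
g=rackpt(p,s0,.036,y0); to(RL,g+RL.apply([0,0,.019]));print(get_obs()["joint_pos"])
E
```

```text
clock: 12.28
tool_pos: [0.5215, 0.2184, 0.0899]
orientation: [-142.6, -20.7, -121.4]
force: [0.4, -1.1, 1.5]
opening: 0.0876
gripper_force: 0.0
rotvec [ 0.0055 -0.0073  0.0019] deg 0.5 shift now-axes mm [-5.   1.2 -2.7] shift target-axes [-5.   1.2 -2.6]
[  61.92986341   24.69166462  -42.5822876    45.67568733  -55.67950128
 -123.81041277]
```

```bash
python3 -m crank '[0,-0.007,0,-4,1,-2.5,0, 0,0,0,0,0,0,0, 0,0,0,0,0,0,0, 0,0,0,0,0,0,0, 0,0,0,0,0,0,0]';python3 -m crank '[0,0,0,0,0,0,0, 0,0,0,0,0,0,0, 0,0,0,0,0,0,0]'; python3 - <<'E'
from h import *
o=get_obs();Rc=R.from_euler("xyz",o["orientation"],degrees=True)
print((Rc.inv().apply(off)).round(3))
E
```

```text
clock: 12.9
tool_pos: [0.522, 0.2262, 0.0906]
orientation: [-142.6, -20.2, -121.0]
force: [0.5, 0.4, 0.6]
opening: 0.0434
gripper_force: 0.0
clock: 13.28
tool_pos: [0.5221, 0.2259, 0.0906]
orientation: [-142.6, -20.3, -121.0]
force: [0.7, -0.8, -0.7]
opening: 0.02
gripper_force: 30.0
[ 0.421  0.005 -0.907]
```

Gripped at 20 mm. Lifting straight off the bed.

```bash
python3 -m crank '[0,0,0,4.2,0,-9,0, 0,0,0,8.4,0,-18,0, 0,0,0,8.4,0,-18,0, 0,0,0,10.5,0,-22.7,0, 0,0,0,10.5,0,-22.7,0]'; python3 - <<'E'
from k import *
o=get_obs();print(o["joint_pos"]);Rc=R.from_euler("xyz",o["orientation"],degrees=True)
print("up in tool",Rc.inv().apply([0,0,1]).round(3),"tilt off",Rc.inv().apply(off).round(3))
psi=np.radians(-120);x=np.array([np.cos(psi),np.sin(psi),0]);z=np.array([0,0,1.])
RB=R.from_matrix(np.c_[-np.cross(z,x),-x,-z])*E_("y",25)
to(RB,np.array([.5287,-.347,.25]))
# waypoints check: rotating in place at the raised point, and mid-travel
rv=(Rc.inv()*RB).as_rotvec(); q=np.array(o["joint_pos"])
P0=np.array(o["tool_pos"])+[0,0,.12]; P1=np.array([.5287,-.347,.30])
for t in np.linspace(0,1,9):
    q,c=ik(Rc*R.from_rotvec(rv*t),P0+(P1-P0)*t,q);print(t.round(2),(P0+(P1-P0)*t).round(3),q.round(0),c.round(3))
E
```

```text
clock: 13.9
tool_pos: [0.4663, 0.2417, 0.1726]
orientation: [-142.7, -20.2, -121.0]
force: [0.6, 0.1, -5.3]
opening: 0.02
gripper_force: 30.0
[  70.5168754    17.04990996  -38.58573748   35.92271503  -66.68149883
 -118.80783475]
up in tool [ 0.346 -0.568 -0.747] tilt off [ 0.421  0.006 -0.907]
rotvec [-1.1255  0.547   1.4062] deg 107.9 shift now-axes mm [ 470.3 -228.5  288.2] shift target-axes [-283.  -478.6 -217.4]
0.0 [0.466 0.242 0.293] [  71.   10.  -29.   33.  -80. -110.] 0.0
0.12 [0.474 0.168 0.294] [  63.    8.  -28.   28.  -81. -110.] 0.0
0.25 [0.482 0.095 0.294] [  52.    7.  -25.   23.  -82. -110.] 0.0
0.38 [0.49  0.021 0.295] [  40.    7.  -21.   19.  -83. -107.] 0.0
0.5 [ 0.498 -0.053  0.296] [  27.    9.  -15.   14.  -85. -104.] 0.0
0.62 [ 0.505 -0.126  0.297] [  15.   13.   -8.    9.  -88. -101.] 0.0
0.75 [ 0.513 -0.2    0.298] [  2.  18.   1.   5. -93. -99.] 0.0
0.88 [ 0.521 -0.273  0.299] [ -9.  24.  12.  -0. -99. -99.] 0.0
1.0 [ 0.529 -0.347  0.3  ] [ -19.   31.   24.   -5. -108. -102.] 0.0
```

```bash
python3 -m crank '[0,0,0,8,-14,-18,0, 0,0,0,14,-22.7,-30,0, 0,0,0,13.5,-22,-29,0, 0,0,0,6,-9.5,-13,0]'; cat >> h.py <<'E'
psi=np.radians(-120);bx=np.array([np.cos(psi),np.sin(psi),0])
RB=R.from_matrix(np.c_[-np.cross([0,0,1],bx),-bx,[0,0,-1]])*R.from_euler("y",25,degrees=True)
def rows(Rt,Pt,n):
    o=get_obs(); Rc=R.from_euler("xyz",o["orientation"],degrees=True); P=np.array(o["tool_pos"]); rv=(Rc.inv()*Rt).as_rotvec()/n
    w=np.sin(np.pi*(np.arange(n)+.5)/n)**.5;w/=w.sum()
    for i in range(n): print((rv*w[i]*n).round(3).tolist(),((Rc*R.from_rotvec(rv*n*w[:i].sum())).inv().apply((Pt-P)*1e3)*w[i]).round(1).tolist())
E
python3 - <<'E'
from h import *
print(get_obs()["joint_pos"]);rows(RB,np.array([.5287,-.347,.30])+0*RB.apply([0,0,.019]),15)
E
```

```text
clock: 14.4
tool_pos: [0.4667, 0.2425, 0.294]
orientation: [-142.7, -20.1, -120.9]
force: [-0.1, 0.5, -5.5]
opening: 0.0201
gripper_force: 30.0
[  71.14506736   10.07239833  -29.42975289   32.88705948  -80.11288245
 -109.7813739 ]
[-0.032, 0.015, 0.04] [12.6, -5.3, 9.6]
[-0.054, 0.027, 0.068] [21.0, -10.5, 16.5]
[-0.069, 0.034, 0.087] [25.1, -16.2, 20.9]
[-0.08, 0.039, 0.1] [26.5, -22.8, 23.6]
[-0.088, 0.043, 0.11] [25.3, -29.9, 24.8]
[-0.093, 0.046, 0.117] [22.1, -36.7, 24.5]
[-0.097, 0.047, 0.121] [17.0, -42.5, 22.5]
[-0.098, 0.048, 0.122] [10.8, -46.7, 19.0]
[-0.097, 0.047, 0.121] [4.0, -48.7, 14.5]
[-0.093, 0.046, 0.117] [-2.4, -48.3, 9.4]
[-0.088, 0.043, 0.11] [-7.9, -45.5, 4.4]
[-0.08, 0.039, 0.1] [-11.8, -40.5, -0.0]
[-0.069, 0.034, 0.087] [-13.6, -33.7, -3.2]
[-0.054, 0.027, 0.068] [-12.8, -25.2, -4.7]
[-0.032, 0.015, 0.04] [-8.3, -14.0, -3.7]
```

```bash
python3 -m crank '[-0.032,0.015,0.04,12.6,-5.3,9.6,0, -0.054,0.027,0.068,21,-10.5,16.5,0, -0.069,0.034,0.087,25,-16.2,21,0, -0.08,0.039,0.1,26.5,-22.8,23.6,0, -0.088,0.043,0.11,25.3,-30,24.8,0]'; python3 -m crank '[-0.093,0.046,0.117,22,-36.7,24.5,0, -0.097,0.047,0.121,17,-42.5,22.5,0, -0.098,0.048,0.122,10.8,-46.7,19,0, -0.097,0.047,0.121,4,-48.7,14.5,0, -0.093,0.046,0.117,-2.4,-48.3,9.4,0]'; python3 -m crank '[-0.088,0.043,0.11,-8,-45.5,4.4,0, -0.08,0.039,0.1,-11.8,-40.5,0,0, -0.069,0.034,0.087,-13.6,-33.7,-3.2,0, -0.054,0.027,0.068,-12.8,-25.2,-4.7,0, -0.032,0.015,0.04,-8.3,-14,-3.7,0]'
python3 - <<'E'
from h import *
m=eyes.camera_model("wrist");a=eyes.snapshot("wrist");b=eyes.snapshot("side");s=eyes.snapshot("scene")
o=get_obs();to(RB,np.array([.5287,-.347,.20]));print(o["joint_pos"])
cv2.imwrite("pics/c3.png",np.vstack([np.hstack([cv2.resize(a,(480,300)),cv2.resize(s[40:240,100:400],(320,213)).copy() if 0 else cv2.copyMakeBorder(cv2.resize(s[40:240,100:400],(320,213)),0,87,0,0,cv2.BORDER_CONSTANT)]),cv2.resize(b[150:390,160:560],(800,300)) if 0 else cv2.copyMakeBorder(b[110:400,180:580],0,10,200,200,cv2.BORDER_CONSTANT)]))
for c in("side","wrist"):
  for t in("burner_free_top","griddle","griddle_handle"):
    for r in spotter.place_of(c,t)[:1]: print(c,t,round(r["p"],2),np.round(r["location"],1))
E
```

```text
clock: 15.02
tool_pos: [0.484, 0.0708, 0.2932]
orientation: [-153.6, -15.7, -146.9]
force: [1.6, 0.6, -5.5]
opening: 0.0199
gripper_force: 30.0
clock: 15.65
tool_pos: [0.5103, -0.1799, 0.2964]
orientation: [-170.7, -18.0, 175.0]
force: [2.0, 1.5, -4.2]
opening: 0.0198
gripper_force: 30.0
clock: 16.27
tool_pos: [0.5278, -0.3497, 0.2971]
orientation: [-179.9, -25.3, 149.5]
force: [0.1, 0.6, -5.5]
opening: 0.0203
gripper_force: 30.0
rotvec [ 0.0004 -0.0038 -0.0064] deg 0.4 shift now-axes mm [-41.1   2.5  88. ] shift target-axes [-40.8   2.3  88.2]
[ -18.85668102   31.27474997   24.17959627   -4.98331112 -107.6354449
 -101.98637535]
side burner_free_top 0.94 [291.3 342.6]
side griddle 0.84 [292.3 238.2]
side griddle_handle 0.85 [291.4 216.2]
wrist griddle 0.65 [315.6 267.6]
wrist griddle_handle 0.83 [315.9 269.9]
```

View pics/c3.png

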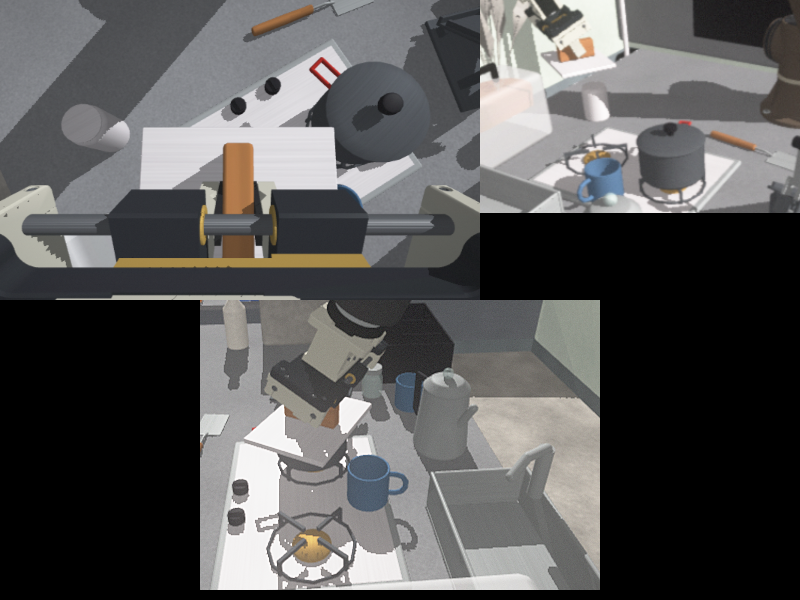

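The plate is held level above the free burner. Next I check the burner centre with drawn predictions, and the white shaker's distance.

```bash
python3 - <<'E'
from h import *
M={c:eyes.camera_model(c) for c in("scene","side")}
ob=[("scene",205,179.2),("side",291.7,340.5),("side",291.3,342.6)]
s=least_squares(lambda v:np.concatenate([proj(M[c],[v[0],v[1],.05])-[a,b] for c,a,b in ob]),[.53,-.35]);print(s.x,s.fun.round(1))
print("shaker",atz(M["scene"],(208,152),0))
C=[.5287,-.3475,.05]; out=[]
for c,f in(("scene","pics/scene0.png"),("side","pics/side0.png")):
    im=cv2.resize(cv2.imread(f),None,fx=4,fy=4,interpolation=cv2.INTER_CUBIC)
    P=lambda q:tuple(int(v) for v in 4*proj(M[c],q)+1.5)
    cv2.circle(im,P(C),3,(0,0,255),-1)
    for t in np.linspace(0,2*np.pi,60): cv2.circle(im,P([C[0]+.078*np.cos(t),C[1]+.078*np.sin(t),.05]),1,(0,0,255),-1)
    u,v=P(C);out.append(im[max(0,v-200):v+200,u-200:u+200][:400])
h=min(o.shape[0] for o in out);cv2.imwrite("pics/b.png",np.hstack([o[:h] for o in out]))
E
```

```text
[ 0.52755375 -0.34452307] [ 2.6  0.7  0.3  2.   0.7 -0.1]
shaker [ 0.32154479 -0.51492628  0.        ]
```

View pics/b.png

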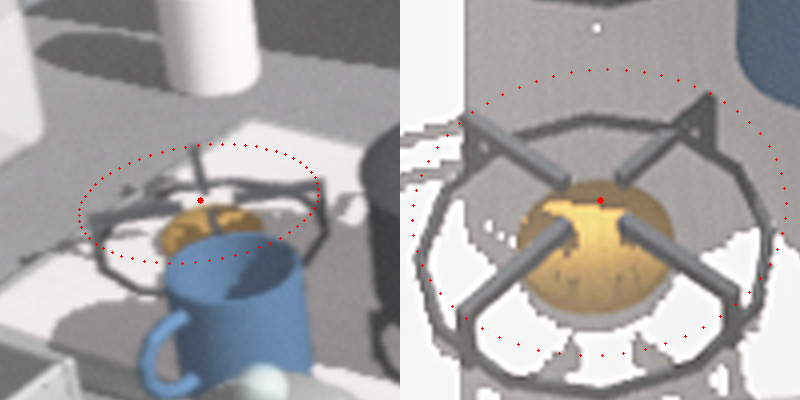

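```bash
cat >> h.py <<'E'
Rg=R.from_euler("xyz",[-142.6,-20.3,-121.0],degrees=True)
def gridl(up_off=.0):
    ht=Rg.inv().apply(rackpt(p,s0,.028,y0)-np.array([.5221,.2259,.0906])); ht[1]=0
    nt=Rg.inv().apply(off); return ht-.028*nt, nt, ht
E
python3 - <<'E'
from h import *
gt,nt,ht=gridl();print("grid,normal,handle in tool",gt.round(4),nt.round(3),ht.round(4))
o=get_obs();Rc=R.from_euler("xyz",o["orientation"],degrees=True);P=np.array(o["tool_pos"])
print("plate normal world",Rc.apply(nt).round(3)); G=P+Rc.apply(gt);H=P+Rc.apply(ht);print("plate origin",G.round(4))
for c in("side","wrist"):
    m=eyes.camera_model(c);print(c,"pred grid,handle",proj(m,G).round(1),proj(m,H).round(1))
d=np.array([.5265,-.345,.05])-G;print("world d",d.round(4),"tool mm",(Rc.inv().apply(d)*1e3).round(1),"down in tool",Rc.inv().apply([0,0,-1]).round(3))
q=R.align_vectors([[0,0,1]],[Rc.apply(nt)])[0]; print("level rotvec tool",Rc.inv().apply(q.as_rotvec()).round(4))
E
```

```text
grid,normal,handle in tool [-0.0141 -0.0001  0.0154] [ 0.422  0.005 -0.907] [-0.0023  0.     -0.01  ]
plate normal world [0.003 0.006 1.   ]
plate origin [ 0.5344 -0.3501  0.2806]
side pred grid,handle [292.6 229.6] [292.1 212.8]
wrist pred grid,handle [316.7 265.4] [316.9 269.5]
world d [-0.0079  0.0051 -0.2306] tool mm [-88.6   1.  213.1] down in tool [-0.421  0.002  0.907]
level rotvec tool [-0.0064  0.0002 -0.003 ]
```

```bash
python3 -m crank '[-0.006,0,-0.003,-8,0.5,19.5,0, 0,0,0,-18,0.5,43.5,0, 0,0,0,-20,0,48,0, 0,0,0,-18,0,43.5,0, 0,0,0,-12.3,0,30,0]'; python3 -m crank '[0,0,0,-6,0,15,0, 0,0,0,0,0,0,0]'; python3 - <<'E'
from h import *
gt,nt,ht=gridl()
b=eyes.snapshot("side");m=eyes.camera_model("side")
det={t:spotter.place_of("side",t)[:1] for t in("griddle","griddle_handle")}
o=get_obs();Rc=R.from_euler("xyz",o["orientation"],degrees=True);P=np.array(o["tool_pos"]);G=P+Rc.apply(gt);H=P+Rc.apply(ht)
print(G.round(4),"normal",Rc.apply(nt).round(4));d=np.array([.5265,-.345,.05])-G;print((Rc.inv().apply(d)*1e3).round(1))
print({k:np.round(v[0]["location"],1) for k,v in det.items() if v},proj(m,G).round(1),proj(m,H).round(1))
out=[]
for c in("scene","side"):
    m=eyes.camera_model(c);f=eyes.snapshot(c) if c=="scene" else b
    im=cv2.resize(f,None,fx=4,fy=4,interpolation=cv2.INTER_CUBIC)
    x=Rc.apply(-np.array([0,1.,0]));y=np.cross(Rc.apply(nt),x);n=Rc.apply(nt)
    Q=lambda a,b_,h=0:tuple(int(v) for v in 4*proj(m,G+a*x+b_*y+h*n)+1.5)
    cs=[(.08,.06),(.08,-.06),(-.08,-.06),(-.08,.06)]
    for i in range(4): cv2.line(im,Q(*cs[i],.008),Q(*cs[(i+1)%4],.008),(0,0,255),1)
    hs=[(.01,.04),(.01,-.04),(-.01,-.04),(-.01,.04)]
    for i in range(4): cv2.line(im,Q(*hs[i],.048),Q(*hs[(i+1)%4],.048),(0,255,0),1)
    u,v=Q(0,0);u=max(u,200);v=max(v,250);out.append(im[v-250:v+150,u-200:u+200])
cv2.imwrite("pics/b2.png",np.hstack(out))
E
```

```text
clock: 17.35
tool_pos: [0.5219, -0.3407, 0.099]
orientation: [179.7, -25.0, 150.1]
force: [0.9, 0.0, -5.1]
opening: 0.0196
gripper_force: 30.0
clock: 17.6
tool_pos: [0.5215, -0.3409, 0.0844]
orientation: [179.7, -25.0, 150.1]
force: [0.3, -0.2, -3.3]
opening: 0.0196
gripper_force: 30.0
[ 0.5282 -0.3451  0.0666] normal [-0.0024  0.0018  1.    ]
[-5.6 -0.9 15.7]
{'griddle': array([293.4, 340.6]), 'griddle_handle': array([316. , 150.1])} [292.1 335.5] [291.6 323.1]
```

View pics/b2.png

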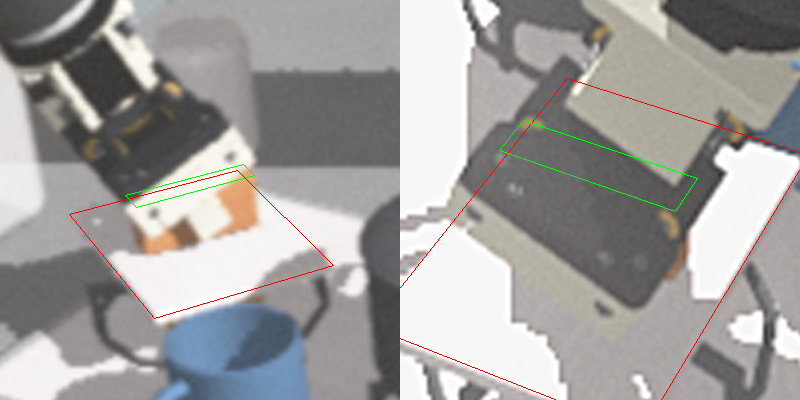

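The drawn outline matches the plate. Lowering the last 16 mm gently.

```bash
python3 -m crank '[0.002,0,0.002,-2,-0.9,4.5,0, 0,0,0,-1.5,0,4,0, 0,0,0,-0.7,0,2,0, 0,0,0,0,0,0,0]'; python3 -m crank '[0,0,0,-0.6,0,1.4,0, 0,0,0,-0.5,0,1,0, 0,0,0,0,0,0,0]'; python3 - <<'E'
from h import *
gt,nt,ht=gridl();o=get_obs();Rc=R.from_euler("xyz",o["orientation"],degrees=True);P=np.array(o["tool_pos"]);G=P+Rc.apply(gt)
print(G.round(4),"normal",Rc.apply(nt).round(4))
E
```

```text
clock: 18.3
tool_pos: [0.5205, -0.3417, 0.0731]
orientation: [179.9, -25.0, 149.9]
force: [0.1, -0.3, -5.1]
opening: 0.0201
gripper_force: 30.0
clock: 18.68
tool_pos: [0.5206, -0.3418, 0.0707]
orientation: [179.9, -24.9, 149.9]
force: [-0.4, -0.4, -4.8]
opening: 0.0198
gripper_force: 30.0
[ 0.526  -0.345   0.0508] normal [0.0017 0.0026 1.    ]
```

```bash
python3 -m crank '[0,0,0,-0.3,0,0.6,0, 0,0,0,-0.2,0,0.4,0, 0,0,0,0,0,0,0]'
```

```text
clock: 19.05
tool_pos: [0.5208, -0.3418, 0.0701]
orientation: [179.9, -24.9, 149.9]
force: [0.5, 1.0, -1.4]
opening: 0.0197
gripper_force: 30.0
```

```bash
python3 -m crank '[0,0,0,-0.2,0,0.4,0, 0,0,0,0,0,0,0]'
```

```text
clock: 19.3
tool_pos: [0.5208, -0.3419, 0.0699]
orientation: [179.9, -24.9, 149.9]
force: [0.6, 1.1, 3.6]
opening: 0.0199
gripper_force: 30.0
```

```bash
python3 -m crank '[0,0,0,0,0,0,0.5, 0,0,0,0,0,0,1, 0,0,0,0,0,0,1, 0,0,0,0,0,0,1]'; python3 -m crank '[0,0,0,0,0,-10,1, 0,0,0,0,0,-30,1, 0,0,0,0,0,-50,1, 0,0,0,0,0,-50,1]'; python3 - <<'E'
from h import *
b=eyes.snapshot("side")
for t in("griddle","griddle_handle"):
    for r in spotter.place_of("side",t)[:1]: print(t,r["p"],np.round(r["location"],1))
s=eyes.snapshot("scene")
for t in("griddle","griddle_handle"):
    for r in spotter.place_of("scene",t)[:1]: print(t,r["p"],np.round(r["location"],1))
for c in("side","scene"): m=eyes.camera_model(c);print(c,proj(m,[.5265,-.345,.05]).round(1),proj(m,[.5265,-.345,.078]).round(1))
cv2.imwrite("pics/f.png",np.hstack([cv2.resize(b[100:400,180:480],(400,400)),s[20:320,180:520][:, :] if 0 else cv2.resize(s[60:320,160:420],(400,400))]))
E
```

```text
clock: 19.8
tool_pos: [0.5207, -0.3418, 0.0691]
orientation: [179.9, -24.9, 149.9]
force: [0.1, 0.1, 0.0]
opening: 0.0543
gripper_force: 0.0
clock: 20.3
tool_pos: [0.5721, -0.3721, 0.1984]
orientation: [179.9, -24.9, 149.9]
force: [1.1, -0.1, -0.7]
opening: 0.0869
gripper_force: 0.0
griddle 0.98 [291.2 345.7]
griddle_handle 0.55 [290.6 329.7]
griddle 0.82 [209.7 175.3]
griddle_handle 0.95 [206.2 170.2]
side [291.4 342.7] [290.9 330.6]
scene [207.7 179.7] [206.3 170.4]
```

View pics/f.png

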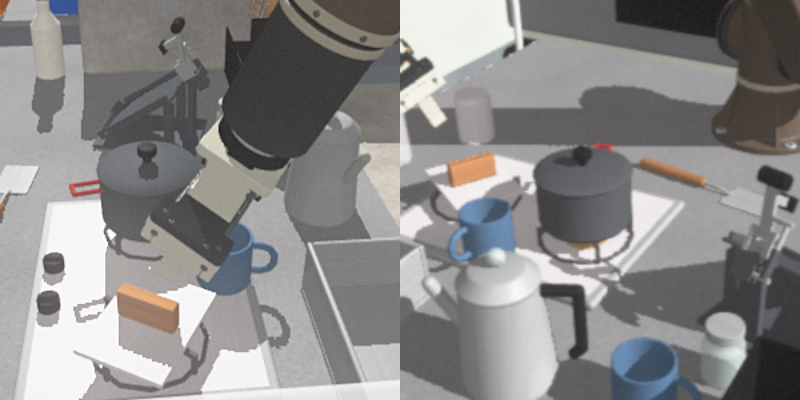

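The plate lies flat on the free burner with the handle up. The measured handle position agrees with the target within 1 px in both views. The clamp is still open, and the pot, mug and jar have not moved.

```bash
python3 -m crank '[0,0,0,0,0,-20,1, 0,0,0,0,0,0,1, 0,0,0,0,0,0,1]'; python3 -c "
from plant import ctrl
print(ctrl.close_job())"
```

```text
clock: 20.98
tool_pos: [0.5784, -0.3755, 0.2132]
orientation: [179.9, -25.0, 149.9]
force: [0.1, 0.6, -0.7]
opening: 0.0877
gripper_force: 0.0
the job is handed in; nothing more can be done
None
```

The job is handed in at about 21 s: the hold-down arm stands open, the griddle plate lies flat on the free burner with its handle up, centred to within a few millimetres by my measurements, and the pot, mug and jar look undisturbed in the last pictures; no verdict came back on hand-in.

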